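Return the motors to their stock trays

TASK

Four loose motors have come back from the lab class and stand among the other things on the bench. Put each one into the empty front part of the blue stock tray that already holds motors of its own kind and size, standing on the tray floor with its shaft up. Set the motors down rather than dropping them, and do not shift the solder reel or the wheel.

Things in the scene. Friction and masses are not known exactly. Their poses are not given: they have to be found in the camera images.
- big_stepper: Loose large square stepper motor, 57 x 57 mm and 56 mm high, standing on its rear face with its 6 mm shaft up (21 mm more, centred); black with aluminium end caps, about 0.6 kg. Origin: centre of its underside; z up along the shaft, x and y square to its side faces. A white socket, 16 mm wide and 9 mm high, sticks out 6 mm at the foot of its -x face.
- mid_stepper: Loose medium square stepper motor, 42 x 42 mm and 48 mm high, about 0.36 kg, centred 5 mm shaft 22 mm more; otherwise as the large one (standing, origin, axes, socket).
- small_stepper: Loose small square stepper motor, 28 x 28 mm and 45 mm high, about 0.14 kg, centred 5 mm shaft 20 mm more; otherwise as the large one (standing, origin, axes; socket 12 mm wide).
- gearmotor: Loose round gear motor standing on its end: black cap and steel can 35 mm in diameter, aluminium gearbox 37 mm in diameter from 44 to 68 mm height, and a 6 mm shaft, 7 mm off centre to its +x, whose tip is at 88 mm. About 0.2 kg. Origin: centre of its underside, z up along the shaft.
- tray_big_stepper: Fixed blue open stock tray, outside 156 mm long (its x) by 114 mm wide (its y), walls 22 mm high and 3 mm thick, floor 3 mm thick; one large stepper (57 mm square) stands fixed in its far (+x) end, shaft up. Its front part, bare floor 85 mm (x) by 108 mm (y) inside, is empty: the origin lies on the tray's underside below the middle of that empty part. +x points from there to the stock, whose near face begins 43 mm from the origin. The large stepper's place.
- tray_mid_stepper: Fixed blue open stock tray, outside 156 mm long (its x) by 114 mm wide (its y), walls 22 mm high and 3 mm thick, floor 3 mm thick; two medium steppers (42 mm square) side by side stand fixed in its far (+x) end, shafts up. Its front part, bare floor 85 mm (x) by 108 mm (y) inside, is empty: the origin lies on the tray's underside below the middle of that empty part. +x points from there to the stock, whose near face begins 43 mm from the origin. The medium stepper's place.
- tray_small_stepper: Fixed blue open stock tray, outside 156 mm long (its x) by 114 mm wide (its y), walls 22 mm high and 3 mm thick, floor 3 mm thick; three small steppers (28 mm square) side by side stand fixed in its far (+x) end, shafts up. Its front part, bare floor 85 mm (x) by 108 mm (y) inside, is empty: the origin lies on the tray's underside below the middle of that empty part. +x points from there to the stock, whose near face begins 43 mm from the origin. The small stepper's place.
- tray_gearmotor: Fixed blue open stock tray, outside 156 mm long (its x) by 114 mm wide (its y), walls 22 mm high and 3 mm thick, floor 3 mm thick; two round gear motors side by side stand fixed in its far (+x) end, shafts up. Its front part, bare floor 85 mm (x) by 108 mm (y) inside, is empty: the origin lies on the tray's underside below the middle of that empty part. +x points from there to the stock, whose near face begins 43 mm from the origin. The gear motor's place.
- solder_reel: Bystander: loose reel of solder standing upright, grey flanges 56 mm in diameter, 44 mm high. Origin: centre of its underside.
- wheel: Bystander: loose robot wheel lying flat, black tyre 65 mm in diameter, 26 mm thick, white hub. Origin: centre of its underside.
Not all that is in view belongs to the job. Leave any purple look-alike of the small_stepper alone.

How it is judged:
At the end, for the whole second after the job is handed in: Each of the four motors stands upright (within 0.1 rad) and at rest on the floor of the tray that holds its kind, in the empty front part: its origin within 35 mm along and 42 mm across of that part's middle and at most 8 mm above the tray's underside (x of big_stepper in the frame of tray_big_stepper between -0.035 and 0.035 m and y of big_stepper in the frame of tray_big_stepper between -0.042 and 0.042 m and z of big_stepper in the frame of tray_big_stepper below 0.008 m and angle between each of big_stepper, mid_stepper, small_stepper, gearmotor's own z axis and vertical below 0.1 rad and linear speed of each of big_stepper, mid_stepper, small_stepper, gearmotor below 0.02 m/s and x of mid_stepper in the frame of tray_mid_stepper between -0.035 and 0.035 m and y of mid_stepper in the frame of tray_mid_stepper between -0.042 and 0.042 m and z of mid_stepper in the frame of tray_mid_stepper below 0.008 m and x of small_stepper in the frame of tray_small_stepper between -0.035 and 0.035 m and y of small_stepper in the frame of tray_small_stepper between -0.042 and 0.042 m and z of small_stepper in the frame of tray_small_stepper below 0.008 m and x of gearmotor in the frame of tray_gearmotor between -0.035 and 0.035 m and y of gearmotor in the frame of tray_gearmotor between -0.042 and 0.042 m and z of gearmotor in the frame of tray_gearmotor below 0.008 m); the robot touches nothing.
It fails at once if a motor is dropped or flung: it moves faster than 0.7 m/s with no finger on it (a fall of some 25 mm) ((linear speed of big_stepper above 0.7 m/s and not (contact force between the fingers and big_stepper above 0.05 N)) or (linear speed of mid_stepper above 0.7 m/s and not (contact force between the fingers and mid_stepper above 0.05 N)) or (linear speed of small_stepper above 0.7 m/s and not (contact force between the fingers and small_stepper above 0.05 N)) or (linear speed of gearmotor above 0.7 m/s and not (contact force between the fingers and gearmotor above 0.05 N))).
It fails at once if the solder reel is shifted by more than 20 mm (distance of solder_reel from where it was at the start of the episode above 0.02 m).
It fails at once if the wheel is shifted by more than 20 mm (distance of wheel from where it was at the start of the episode above 0.02 m).
It also fails if it takes over 109 s, if anything falls off the work surface, if the arm or the gripper's body presses on something with over 40 N, if the wrist force passes 120 N, or if a joint passes its speed limit or range.

ROBOT

A 7-joint arm with a two-finger parallel gripper is mounted at the origin on the work surface. World frame = base frame: x ahead of the robot, y to its left, z up, the work surface at z = 0. Lengths are in m, angles in rad, forces in N, time in s.
With the tool pointing down it reaches from about 0.425 to 0.825 m from the base axis. Payload 3.6 kg.
Tool frame: the origin (TCP) lies between the finger pads; the fingertips stand 8 mm ahead of it and the grasp point (between the pads) lies 11 mm behind it; z points along the fingers, y is the line along which they close (so a half turn about z gives the same grasp; the last joint's range is limited). The gripper opens to 85 mm and grips with 20 to 120 N. Pads are 22 mm wide; open, the fingers measure 114 mm over their backs; the gripper's body (76 mm by 85 mm) begins 54 mm behind the grasp point. The pads swing forward as they close: fully open they stand 13 mm farther back than shut.
Start: joints at [1.228, 0.615, -0.013, 1.423, 0.008, 1.103, -0.04], TCP at [0.203, -0.618, 0.239] pointing down, gripper open.
Joint ranges: [-3.12, 3.12], [-0.3, 2.06], [-1.34, 1.32], [0.26, 2.42], [-1.36, 4.5], [0.01, 1.98], [-2.84, 2.84]. Speed limits (rad/s): [2.79, 2.79, 3.14, 3.14, 3.14, 3.14, 3.14].

INTERFACE

Orientations are given as a unit quaternion [w, x, y, z].
In Python, from plant import manip gives the robot as it stands.
- The arm moves only by the shell command python3 -m inch 'ROWS'. ROWS is JSON, a list of rows, each a list of 3 entries, a list of its own where there are three numbers: the shift along the tool's x, y, z in cm, then the turn, a rotation vector about the tool's x, y, z in degrees, then the opening, from -1 (shut) to 1 (fully open), so that 0 is half open. A call has 1 to 5 rows; each row shifts and turns the commanded pose from where the row before left it, along the tool's axes as they then stand; what a row does not reach is not made up. A row lasts 1/10 s, in which the tool goes at most 50 mm and 8.59 degrees, less where a joint would pass 70% of its speed; a pose out of reach is approached as far as the arm can. A call is refused whole if a number of a shift passes 5 or a number of a turn 8.59, either way. A call with a gripper value outside its range is refused whole. The fingers move at their own pace and stop on an object; the grip force is fixed at half the most. Time passes only in rows, so rows that do not move let the fingers close. It gives the time, the measured TCP pose, the force, the opening and the grip force at its end, in the units of the state.
- manip.read_state(): the state, without advancing time (a new reading comes with each control period).
- manip.capture(name): name is "scene" or "top" or "wrist"; returns a dict with "pixels" (480x640x3 uint8, blue, green, red), "vfov" (degrees; the focal length in pixels is half the picture's height over the tangent of half this angle, whatever the lens; pixels are square), "cx", "cy" (the principal point, pixels), "xyz" and "orientation" of the camera in the world. Camera axes: x right, y up, looking along -z (the intrinsics and any distortion apply to the point x, -y, -z); pixel columns grow to the right and rows downward; lengths in m; the calibration is good to about 2 mm. A picture is of the moment at which its call begins. There is no depth.
- manip.finish_job(): hands the job in; it is judged then, once.
The state is a dict: "clock": time; "joints": joint angles; "qd": joint speeds; "joint_efforts": joint torques, N m; "tool_pos": TCP position; "orientation": TCP orientation; "wrist_force": force on the tool from outside, world axes, zero at the start; "torque": the same for the moment, N m; "finger_gap": finger opening in m; "gripper_force": force on a finger pad.
Only numpy, scipy, OpenCV 4.12 (cv2) and the standard library are available. Lean on these libraries where they do the work, as an engineer would, in place of code of your own. Each camera call takes 0.05 s, during which the arm holds its last target. There are 200 camera calls.

## Working session

There is one attempt and no reset: what is moved stays moved. The work goes in short steps, Python scripts to look and compute and a shell command to move; the robot and the scene stay as the last step left them, time stands still between calls to the robot, and variables do not carry over. Pictures are saved under pics/ and viewed, at most 14 in all, crops included, and the job is handed in when it is done.

```bash
mkdir -p pics; ls; python3 - <<'E'
from plant import manip
import cv2
for n in("scene","top"):
    c=manip.capture(n); cv2.imwrite(f"pics/{n}0.png",c["pixels"])
    print(n,{k:v for k,v in c.items() if k!="pixels"})
print(manip.read_state())
E
```

```text
pics
scene {'vfov': 56.96716685325648, 'cx': 320.51958197767726, 'cy': 252.55885831407375, 'xyz': array([0.72479953, 0.39220872, 0.7123251 ]), 'orientation': array([0.2699225 , 0.09413171, 0.2928233 , 0.91243388])}
top {'vfov': 56.35408082207806, 'cx': 318.05698045585893, 'cy': 244.92345618859176, 'xyz': array([0.30048902, 0.00880787, 1.02361406]), 'orientation': array([ 0.70935213,  0.05233949, -0.04915483, -0.70118751])}
{'clock': 0.1, 'joints': array([ 1.22749918,  0.61583697, -0.0126214 ,  1.42474802,  0.00812389,
        1.10339892, -0.0404066 ]), 'qd': array([-0.00083584, -0.00300515, -0.00021988, -0.00288689,  0.00054826,
       -0.00030928, -0.00106489]), 'joint_efforts': array([ 1.32972640e-03, -4.70385718e+01,  2.60281395e-01, -1.71571362e+01,
        1.00718730e-02,  5.80259293e-03, -1.80904055e-05]), 'tool_pos': array([ 0.20228961, -0.61701413,  0.23824146]), 'orientation': array([-1.15164534e-03,  9.87474662e-01,  1.57773326e-01, -2.08309370e-04]), 'wrist_force': array([-0.18291975,  0.56684723, -0.52527601]), 'torque': array([ 0.04941272,  0.0003511 , -0.02484822]), 'gripper_force': 0.0, 'finger_gap': 0.08535871351895274}
```

View pics/scene0.png

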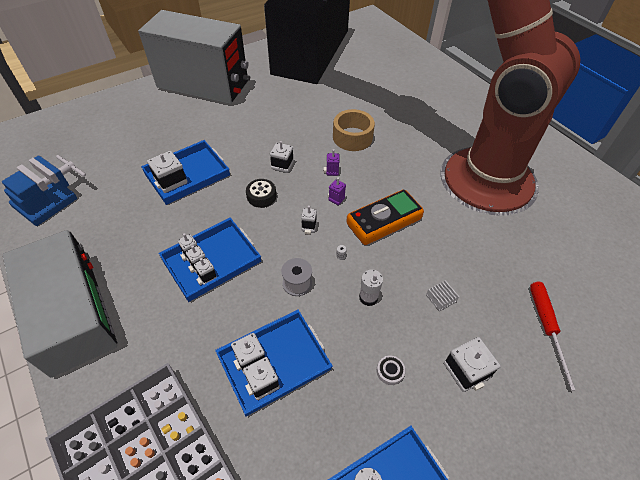

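View pics/top0.png

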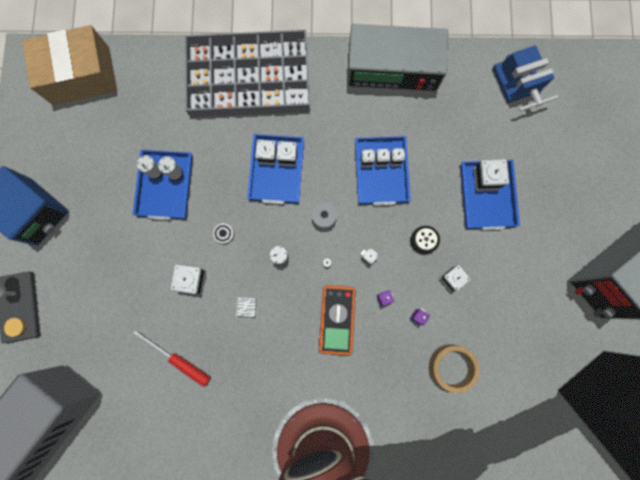

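Top view (image up = +x, left = +y). The loose motors are big (185,280), mid (456,278), small (369,257) and gear (279,256). The trays are gear (162,185), mid (276,168), small (382,170) and big (490,193). The reel is at (324,215), the wheel at (425,239), and the purple decoys at (386,298) and (421,317).

```bash
cat > h.py <<'E'
from plant import manip
import numpy as np, cv2
from scipy.spatial.transform import Rotation as R
def rot(q): return R.from_quat(np.r_[q[1:],q[0]])
def cast(c,px,z):
    px=np.atleast_2d(px).astype(float); f=240/np.tan(np.radians(c["vfov"]/2))
    d=np.c_[(px[:,0]-c["cx"])/f,-(px[:,1]-c["cy"])/f,-np.ones(len(px))]
    d=rot(c["orientation"]).apply(d); o=np.array(c["xyz"])
    return o+d*((z-o[2])/d[:,2])[:,None]
def proj(c,P):
    f=240/np.tan(np.radians(c["vfov"]/2))
    p=rot(c["orientation"]).inv().apply(np.atleast_2d(P)-c["xyz"])
    return np.c_[c["cx"]+f*p[:,0]/-p[:,2],c["cy"]-f*p[:,1]/-p[:,2]]
def yawrect(P):
    (x,y),(w,h),a=cv2.minAreaRect((P[:,:2]*1000).astype(np.float32))
    return round(x),round(y),round(w),round(h),round(a)
def blob(mask,seed,r=6):
    n,l,s,ce=cv2.connectedComponentsWithStats(mask.astype(np.uint8)*255)
    sub=l[seed[1]-r:seed[1]+r+1,seed[0]-r:seed[0]+r+1]; ids=np.bincount(sub[sub>0])
    m=(l==ids.argmax()).astype(np.uint8)
    return max(cv2.findContours(m,cv2.RETR_EXTERNAL,cv2.CHAIN_APPROX_NONE)[0],key=len)[:,0]
def white(im):
    h=cv2.cvtColor(im,cv2.COLOR_BGR2HSV); return (h[...,2]>165)&(h[...,1]<40)
E
python3 - <<'E'
from h import *
T={"top":{"big":(185,280),"mid":(456,278),"small":(369,257),"gear":(279,252)},
 "scene":{"big":(474,358),"mid":(282,150),"small":(309,213),"gear":(371,277)}}
H=dict(big=.056,mid=.048,small=.045,gear=.068)
for v in T:
    c=manip.capture(v); im=c["pixels"]
    for k,s in T[v].items():
        try: b=blob(white(im),s); print(v,k,len(b),yawrect(cast(c,b,H[k])))
        except Exception as e: print(v,k,e)
    if v=="top":
        h=cv2.cvtColor(im,cv2.COLOR_BGR2HSV); m=(h[...,0]>100)&(h[...,0]<125)&(h[...,1]>150)
        for k,s in dict(gear=(162,205),mid=(276,190),small=(382,190),big=(490,210)).items():
            b=blob(m,s); print("tray",k,yawrect(cast(c,b,.011)), cast(c,cv2.boxPoints(cv2.minAreaRect(b.astype(np.float32))),.011)[:,:2].round(3).tolist())
        for k,s,z in(("reel",(324,215),.044),("wheel",(425,239),.026)): print(k,cast(c,s,z).round(3))
E
```

```text
top big 96 (365, 302, 56, 57, 83)
top mid 57 (374, -291, 42, 42, 40)
top small 39 (424, -99, 34, 27, 45)
top gear 48 (418, 101, 35, 37, 1)
tray gear (587, 379, 121, 157, 87) [[0.513, 0.443], [0.674, 0.437], [0.662, 0.314], [0.501, 0.323]]
tray mid (627, 116, 117, 157, 87) [[0.552, 0.179], [0.711, 0.171], [0.702, 0.053], [0.544, 0.063]]
tray small (626, -133, 157, 118, 3) [[0.701, -0.07], [0.71, -0.19], [0.551, -0.195], [0.543, -0.078]]
tray big (571, -382, 157, 121, 3) [[0.647, -0.317], [0.659, -0.441], [0.497, -0.446], [0.486, -0.325]]
reel [[0.51  0.002 0.044]]
wheel [[ 0.461 -0.227  0.026]]
scene big 113 (365, 302, 55, 55, 83)
scene mid 67 (374, -288, 41, 40, 39)
scene small 51 (421, -99, 26, 26, 49)
scene gear 69 (417, 101, 33, 35, 57)
```

```bash
python3 - <<'E'
from h import *
c=manip.capture("scene")
print(cast(c,[(268,75),(312,80),(350,45),(240,103),(160,85)],0)[:,:2].round(3).tolist())
t=manip.capture("top")
P=np.linspace([.202,-.617,.238],[.374,-.29,.238],4); print(proj(t,P).round().tolist(), proj(c,P).round().tolist())
print(cast(t,[(560,387),(605,352),(568,287),(620,318)],0)[:,:2].round(3).tolist())
E
cat > where.py <<'E'
import sys; from h import *
# target x y z theta(deg): gives tool-frame shift (cm) and z turn (deg)
s=manip.read_state(); r=rot(s["orientation"]); p=s["tool_pos"]
M=r.as_matrix(); th=np.degrees(np.arctan2(M[1,0],M[0,0]))
print("pos",p.round(4),"theta",th.round(1),"tilt",np.degrees(np.arccos(-M[2,2])).round(2),"gap",round(s["finger_gap"],4),"gf",round(s["gripper_force"],1),"t",round(s["clock"],2),"wf",s["wrist_force"].round(1))
if len(sys.argv)>3:
    x,y,z=map(float,sys.argv[1:4]); d=np.array([x,y,z])-p
    print("shift cm now axes",(M.T@d*100).round(2))
    if len(sys.argv)>4:
        t=np.radians(float(sys.argv[4])); c,s_=np.cos(t),np.sin(t)
        print("after turn",(np.array([[c,s_,0],[s_,-c,0],[0,0,-1]])@d*100).round(2),"turn about z",round(th-float(sys.argv[4]),1))
E
python3 where.py .374 -.290 .14 39.5
```

```text
[[0.224, -0.622], [0.133, -0.537], [-0.062, -0.629], [0.348, -0.55], [0.495, -0.736]]
[[688.0, 373.0], [621.0, 338.0], [555.0, 303.0], [490.0, 269.0]] [[269.0, -18.0], [270.0, 7.0], [272.0, 36.0], [274.0, 70.0]]
[[0.138, -0.522], [0.215, -0.627], [0.358, -0.555], [0.29, -0.667]]
pos [ 0.2024 -0.6174  0.2389] theta 18.2 tilt 0.05 gap 0.0854 gf 0.0 t 0.3 wf [-0.4  0.6 -0.3]
shift cm now axes [ 26.51 -25.76   9.91]
after turn [ 34.07 -14.35   9.89] turn about z -21.3
```

```bash
python3 -m inch '[[[0,0,-2],[0,0,-7.1],1],[[0,0,-2],[0,0,-7.1],1],[[0,0,-1],[0,0,-7.1],1],[[4.3,-1.8,0],[0,0,0],1],[[4.3,-1.8,0],[0,0,0],1]]' | tail -c 600; python3 -m inch '[[[4.3,-1.8,0],[0,0,0],1],[[4.3,-1.8,0],[0,0,0],1],[[4.3,-1.8,1],[0,0,0],1],[[4.2,-1.8,3],[0,0,0],1],[[4.2,-1.8,3],[0,0,0],1]]' | tail -c 600; python3 -m inch '[[[4.1,-1.8,3],[0,0,0],1],[[0,0,1],[0,0,0],1],[[0,0,0],[0,0,0],1]]'|tail -c 600;  python3 where.py .374 -.290 .14 39.5; python3 - <<'E'
from h import *
c=manip.capture("wrist"); cv2.imwrite("pics/w1.png",c["pixels"]); print(c["xyz"],c["vfov"],proj(c,[[.374,-.29,.048],[.374,-.29,.07]]))
E
```

```text
clock: 0.8
tool_pos: [0.2454, -0.5353, 0.2892]
orientation: [0.0, 0.942, 0.336, 0.0]
wrist_force: [1.6, 0.8, -0.3]
finger_gap: 0.0854
gripper_force: 0.0
clock: 1.3
tool_pos: [0.3507, -0.336, 0.2246]
orientation: [0.001, 0.941, 0.338, 0.001]
wrist_force: [0.9, -0.0, -0.4]
finger_gap: 0.0856
gripper_force: 0.0
clock: 1.6
tool_pos: [0.3681, -0.2989, 0.1854]
orientation: [-0.001, 0.941, 0.339, -0.001]
wrist_force: [-0.5, 0.2, -0.1]
finger_gap: 0.0851
gripper_force: 0.0
pos [ 0.3681 -0.2989  0.1854] theta 39.6 tilt 0.2 gap 0.0851 gf 0.0 t 1.6 wf [-0.5  0.2 -0.1]
shift cm now axes [ 1.02 -0.29  4.54]
after turn [ 1.02 -0.31  4.54] turn about z 0.1
[ 0.42552099 -0.25188845  0.32015992] 71.79173569009828 [[313.6678159  222.25036836]
 [313.31640662 228.73443387]]
```

View pics/w1.png

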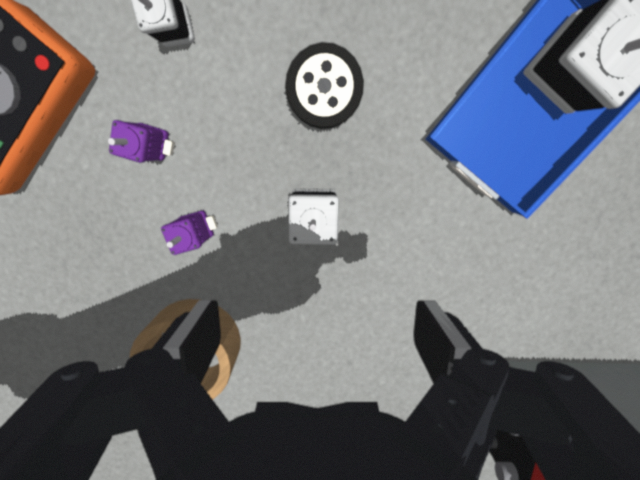

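The wrist view shows the mid stepper's top at (313,218), where (313.7,222) was predicted. The fingers are square to it and the approach is clear.

```bash
python3 -m inch '[[[1.2,-0.3,2],[0,0,0],1],[[0,0,4.5],[0,0,0],1],[[0,0,4],[0,0,0],1],[[0,0,3.5],[0,0,0],1],[[0,0,1.9],[0,0,0],1]]' | tail -c 600; python3 where.py .3755 -.2885 .026 39.5;python3 -m inch '[[[0,0,0],[0,0,0],1],[[0,0,0],[0,0,0],-1],[[0,0,0],[0,0,0],-1],[[0,0,0],[0,0,0],-1],[[0,0,0],[0,0,0],-1]]' >/dev/null; python3 -m inch '[[[0,0,0],[0,0,0],-1],[[0,0,0],[0,0,0],-1],[[0,0,0],[0,0,0],-1]]'; python3 where.py .3755 -.2885 .026 39.5
```

```text
clock: 2.15
tool_pos: [0.3749, -0.2925, 0.026]
orientation: [0.0, 0.942, 0.336, -0.001]
wrist_force: [-0.1, -0.4, 0.1]
finger_gap: 0.0853
gripper_force: 0.0
pos [ 0.3749 -0.2925  0.026 ] theta 39.2 tilt 0.09 gap 0.0853 gf 0.0 t 2.15 wf [-0.1 -0.4  0.1]
shift cm now axes [ 0.3  -0.27  0.  ]
after turn [ 0.3  -0.27  0.  ] turn about z -0.3
clock: 2.95
tool_pos: [0.376, -0.2907, 0.0292]
orientation: [0.001, 0.941, 0.337, 0.0]
wrist_force: [-0.5, 0.7, 6.4]
finger_gap: 0.0409
gripper_force: 62.4
pos [ 0.376  -0.2907  0.0292] theta 39.4 tilt 0.09 gap 0.0409 gf 62.4 t 2.95 wf [-0.5  0.7  6.4]
shift cm now axes [ 0.1  -0.2   0.32]
after turn [ 0.1  -0.2   0.32] turn about z -0.1
```

```bash
python3 -m inch '[[[0,0,-1],[0,0,0],-1],[[0,0,-3],[0,0,0],-1],[[0,0,-4],[0,0,5],-1],[[0,0,-4],[0,0,8],-1],[[0,0,-3],[0,0,8],-1]]' | tail -c 600; python3 -m inch '[[[0,0,0],[0,0,8],-1],[[0,0,0],[0,0,8],-1],[[0,0,0],[0,0,5.4],-1]]'|tail -c 300; python3 where.py .595 .118 .15 -3
```

```text
clock: 3.45
tool_pos: [0.376, -0.2903, 0.1807]
orientation: [0.001, 0.988, 0.157, 0.001]
wrist_force: [0.1, -0.3, -3.5]
finger_gap: 0.041
gripper_force: 61.9
clock: 3.75
tool_pos: [0.3754, -0.2898, 0.1786]
orientation: [-0.0, 1.0, -0.028, 0.0]
wrist_force: [-0.3, -0.4, -4.1]
finger_gap: 0.0409
gripper_force: 62.0
pos [ 0.3754 -0.2898  0.1786] theta -3.2 tilt 0.05 gap 0.0409 gf 62.0 t 3.75 wf [-0.3 -0.4 -4.1]
shift cm now axes [ 19.64 -41.94   2.88]
after turn [ 19.79 -41.87   2.86] turn about z -0.2
```

```bash
python3 -m inch '[[[1,-2,0],[0,0,0],-1],[[1.8,-3.9,0],[0,0,0],-1],[[1.8,-4,0],[0,0,0],-1],[[1.8,-4,0],[0,0,0],-1],[[1.8,-4,0],[0,0,0],-1]]' >/dev/null; python3 -m inch '[[[1.8,-4,0],[0,0,0],-1],[[1.8,-4,0],[0,0,0],-1],[[1.8,-4,0],[0,0,0],-1],[[1.8,-4,0],[0,0,0],-1],[[1.8,-4,0],[0,0,0],-1]]'|tail -c 300;python3 -m inch '[[[1.8,-3,0],[0,0,0],-1],[[1.4,-1,0],[0,0,0],-1],[[0,0,2],[0,0,0],-1],[[0,0,2],[0,0,0],-1],[[0,0,0],[0,0,0],-1]]'|tail -c 300; python3 where.py .595 .118 .034 -3; python3 - <<'E'
from h import *
c=manip.capture("wrist"); cv2.imwrite("pics/w2.png",c["pixels"])
E
```

```text
clock: 4.75
tool_pos: [0.5669, 0.0811, 0.1782]
orientation: [-0.0, 1.0, -0.025, -0.0]
wrist_force: [1.0, -0.9, -4.0]
finger_gap: 0.0409
gripper_force: 61.9
clock: 5.25
tool_pos: [0.5979, 0.1173, 0.135]
orientation: [0.001, 1.0, -0.025, -0.004]
wrist_force: [-0.8, 0.3, -3.2]
finger_gap: 0.0411
gripper_force: 61.7
pos [0.5979 0.1173 0.135 ] theta -2.9 tilt 0.47 gap 0.0411 gf 61.7 t 5.25 wf [-0.8  0.3 -3.2]
shift cm now axes [-0.21 -0.07 10.1 ]
after turn [-0.3  -0.05 10.1 ] turn about z 0.1
```

View pics/w2.png

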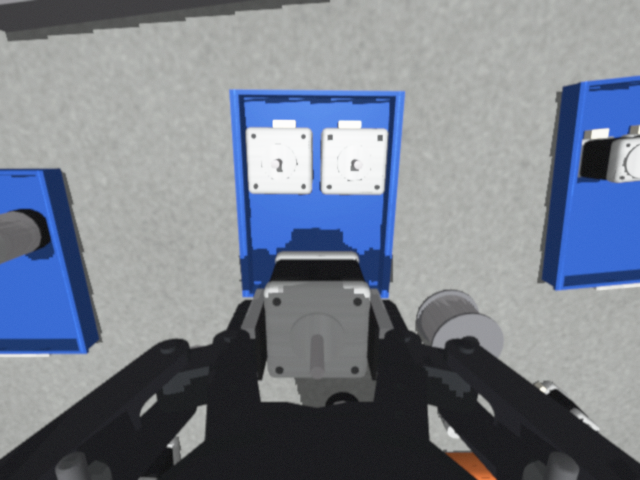

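The wrist view shows the motor held squarely, with the tray centred below it (rim corners 232,92 to 404,92, front edge at row 297). The reel at (460,320) is clear.

```bash
python3 -m inch '[[[-0.3,0,2],[0,0,0],-1],[[0,0,3],[0,0,0],-1],[[0,0,3],[0,0,0],-1],[[0,0,1.5],[0,0,0],-1],[[0,0,0.4],[0,0,0],-1]]' |tail -c 300; python3 -m inch '[[[0,0,0.2],[0,0,0],-1],[[0,0,0],[0,0,0],-1]]'|tail -c 300;python3 where.py .595 .118 .032 -3
```

```text
clock: 5.8
tool_pos: [0.5975, 0.1177, 0.0379]
orientation: [0.0, 1.0, -0.026, -0.001]
wrist_force: [0.3, 0.7, -2.9]
finger_gap: 0.0408
gripper_force: 61.8
clock: 6.0
tool_pos: [0.5993, 0.1181, 0.038]
orientation: [-0.0, 1.0, -0.026, 0.001]
wrist_force: [0.1, -0.6, -2.9]
finger_gap: 0.0412
gripper_force: 61.8
pos [0.5993 0.1181 0.038 ] theta -3.0 tilt 0.16 gap 0.0412 gf 61.8 t 6.0 wf [ 0.1 -0.6 -2.9]
shift cm now axes [-0.43  0.03  0.6 ]
after turn [-0.43  0.03  0.6 ] turn about z 0.0
```

```bash
for i in 1; do python3 -m inch '[[[0,0,0.3],[0,0,0],-1],[[0,0,0.1],[0,0,0],-1],[[0,0,0],[0,0,0],-1]]'|grep -E 'tool_pos|wrist_f'; python3 -m inch '[[[0,0,0.2],[0,0,0],-1],[[0,0,0],[0,0,0],-1]]'|grep -E 'tool_pos|wrist_f'; done
```

```text
tool_pos: [0.5982, 0.1179, 0.0329]
wrist_force: [0.5, 0.4, -2.5]
tool_pos: [0.5985, 0.118, 0.0322]
wrist_force: [-2.3, -0.1, 5.5]
```

```bash
python3 -m inch '[[[0,0,0],[0,0,0],0.1],[[0,0,0],[0,0,0],0.3],[[0,0,0],[0,0,0],0.3],[[0,0,0],[0,0,0],0.3]]'|tail -c 150; python3 -m inch '[[[0,0,-2],[0,0,0],0.3],[[0,0,-4],[0,0,0],0.3],[[0,0,-5],[0,0,0],0.3],[[0,0,-4],[0,0,0],0.3],[[0,0,0],[0,0,0],0.3]]'|tail -c 300; python3 - <<'E'
from h import *
c=manip.capture("wrist"); cv2.imwrite("pics/w3.png",c["pixels"])
E
python3 where.py .422 -.099 .185 47
```

```text
ck: 6.9
tool_pos: [0.5983, 0.1179, 0.0307]
orientation: [-0.0, 1.0, -0.026, 0.0]
wrist_force: [-0.4, 0.1, -0.7]
finger_gap: 0.0557
gripper_force: 0.0
clock: 7.4
tool_pos: [0.6024, 0.1185, 0.1875]
orientation: [-0.002, 1.0, -0.026, 0.007]
wrist_force: [-0.5, 0.5, 0.2]
finger_gap: 0.0554
gripper_force: 0.0
pos [0.6002 0.1182 0.1841] theta -3.0 tilt 0.45 gap 0.0556 gf 0.0 t 7.45 wf [-0.8  0.7 -0.8]
shift cm now axes [-16.68  22.61  -0.26]
after turn [-28.04   1.78  -0.09] turn about z -50.0
```

View pics/w3.png

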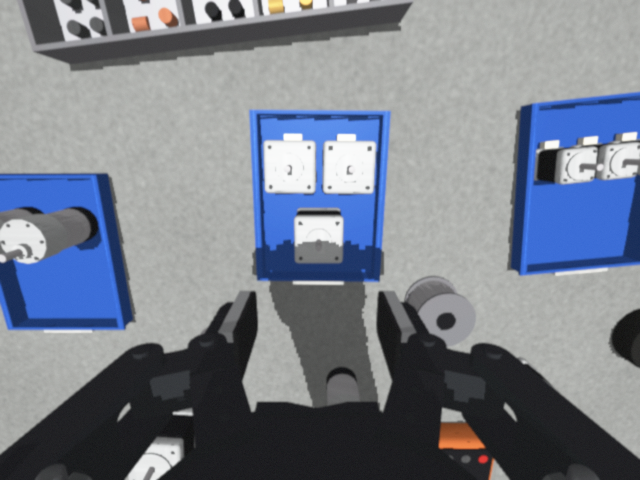

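The mid stepper stands upright in the front part of its tray at (318,240), and the reel at (445,312) is untouched. Next is the small stepper.

```bash
python3 -m inch '[[[0,0,0],[0,0,-8.5],0.2],[[-2,2.6,0],[0,0,-8.5],0.2],[[0,0,0],[0,0,-8.5],0.2],[[0,0,0],[0,0,-8.5],0.2],[[0,0,0],[0,0,-8],0.2]]' >/dev/null; python3 -m inch '[[[0,0,0],[0,0,-8],0.2],[[-4,0,0],[0,0,0],0.2],[[-4.5,0,0],[0,0,0],0.2],[[-4.5,0,0],[0,0,0],0.2],[[-4.5,0,0],[0,0,0],0.2]]' >/dev/null; python3 -m inch '[[[-4,0,0],[0,0,0],0.2],[[-2,0,0],[0,0,0],0.2],[[0,0,0],[0,0,0],0.2],[[0,0,0],[0,0,0],0.2]]' >/dev/null; python3 where.py .422 -.099 .185 47
```

```text
pos [ 0.4206 -0.0816  0.18  ] theta 47.0 tilt 0.06 gap 0.0512 gf 0.0 t 8.85 wf [ 0.3 -0.   0.3]
shift cm now axes [-1.18  1.29 -0.5 ]
after turn [-1.18  1.29 -0.5 ] turn about z 0.0
```

```bash
python3 -m inch '[[[-1.2,1.3,0],[0,0,0],0.2],[[0,0,0],[0,0,0],0.2],[[0,0,0],[0,0,0],0.2]]' >/dev/null; python3 where.py .422 -.099 .185 47; python3 - <<'E'
from h import *
c=manip.capture("wrist"); cv2.imwrite("pics/w4.png",c["pixels"]); print(proj(c,[[.422,-.099,.045]]))
E
```

```text
pos [ 0.4227 -0.0984  0.1803] theta 47.1 tilt 0.06 gap 0.051 gf 0.0 t 9.15 wf [-0.4  0.3  0.3]
shift cm now axes [-0.09 -0.01 -0.47]
after turn [-0.09 -0.01 -0.47] turn about z 0.1
[[316.77114187 235.95062946]]
```

View pics/w4.png

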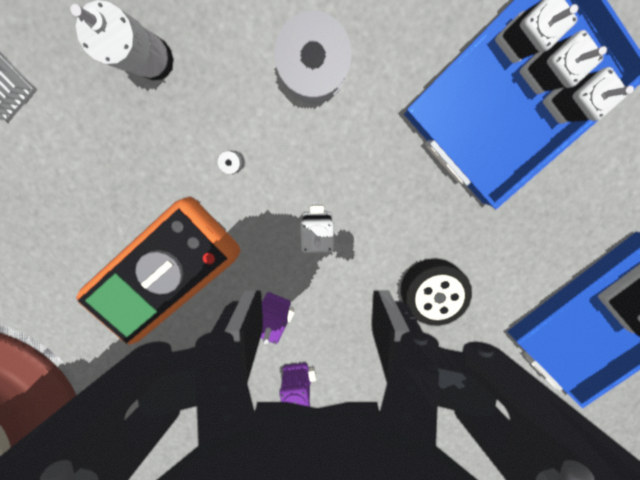

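The small stepper's top is centred at (317,237) and (316.8,236) was predicted. The multimeter, decoys and wheel are all clear of the fingers.

```bash
python3 -m inch '[[[-0.1,0,2],[0,0,0],0.2],[[0,0,4],[0,0,0],0.2],[[0,0,4],[0,0,0],0.2],[[0,0,3.5],[0,0,0],0.2],[[0,0,1.8],[0,0,0],0.2]]' >/dev/null;python3 where.py .422 -.099 .027 47;python3 -m inch '[[[0,0,0],[0,0,0],0.2],[[0,0,0],[0,0,0],-1],[[0,0,0],[0,0,0],-1],[[0,0,0],[0,0,0],-1],[[0,0,0],[0,0,0],-1]]' >/dev/null; python3 -m inch '[[[0,0,0],[0,0,0],-1],[[0,0,0],[0,0,0],-1]]'>/dev/null; python3 where.py .422 -.099 .027 47
```

```text
pos [ 0.4205 -0.0986  0.0252] theta 47.2 tilt 0.22 gap 0.0511 gf 0.0 t 9.7 wf [ 0.9 -0.6 -0.1]
shift cm now axes [ 0.07  0.14 -0.18]
after turn [ 0.07  0.14 -0.18] turn about z 0.2
pos [ 0.422  -0.1003  0.0286] theta 47.1 tilt 0.13 gap 0.0274 gf 60.0 t 10.4 wf [-0.9 -0.2  7.6]
shift cm now axes [ 0.1  -0.09  0.16]
after turn [ 0.1  -0.09  0.16] turn about z 0.1
```

```bash
python3 -m inch '[[[0,0,-1],[0,0,0],-1],[[0,0,-3],[0,0,0],-1],[[0,0,-4],[0,0,6],-1],[[0,0,-4],[0,0,8],-1],[[0,0,-3],[0,0,8],-1]]' >/dev/null; python3 -m inch '[[[0,0,0],[0,0,8],-1],[[0,0,0],[0,0,8],-1],[[0,0,0],[0,0,6],-1],[[0,0,0],[0,0,0],-1]]' >/dev/null; python3 where.py .595 -.135 .15 3
```

```text
pos [ 0.4207 -0.1002  0.1781] theta 3.1 tilt 0.01 gap 0.0268 gf 59.4 t 11.3 wf [-0.1 -0.  -1.9]
shift cm now axes [17.22  4.41  2.81]
after turn [17.23  4.39  2.81] turn about z 0.1
```

```bash
python3 -m inch '[[[2,0.4,0],[0,0,0],-1],[[3.5,0.9,0],[0,0,0],-1],[[3.5,1,0],[0,0,0],-1],[[3.5,1,0],[0,0,0],-1],[[3,0.8,0],[0,0,0],-1]]' >/dev/null;  python3 -m inch '[[[1.7,0.3,0],[0,0,0],-1],[[0,0,2],[0,0,0],-1],[[0,0,2],[0,0,0],-1],[[0,0,0],[0,0,0],-1],[[0,0,0],[0,0,0],-1]]' >/dev/null; python3 where.py .595 -.135 .032 3;  python3 - <<'E'
from h import *
c=manip.capture("wrist"); cv2.imwrite("pics/w5.png",c["pixels"])
E
```

```text
pos [ 0.5949 -0.1352  0.1376] theta 3.1 tilt 0.07 gap 0.0272 gf 59.4 t 12.3 wf [ 0.6 -0.2 -0.7]
shift cm now axes [ 2.000e-02 -1.000e-02  1.056e+01]
after turn [ 1.000e-02 -2.000e-02  1.056e+01] turn about z 0.1
```

View pics/w5.png

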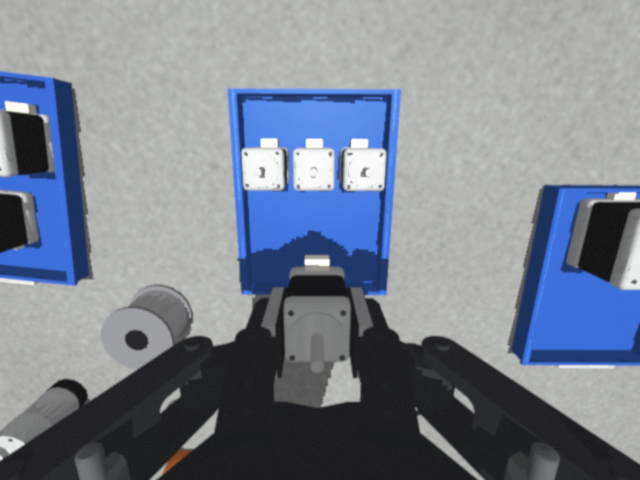

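The small stepper is held square and centred over its tray (rim from x=230 to 400).

```bash
python3 -m inch '[[[0,0,2],[0,0,0],-1],[[0,0,3],[0,0,0],-1],[[0,0,3],[0,0,0],-1],[[0,0,1.5],[0,0,0],-1],[[0,0,0.5],[0,0,0],-1]]' >/dev/null; for k in 1; do python3 -m inch '[[[0,0,0.2],[0,0,0],-1],[[0,0,0],[0,0,0],-1],[[0,0,0],[0,0,0],-1]]'|grep -E 'tool_pos|wrist_f'; python3 -m inch '[[[0,0,0.2],[0,0,0],-1],[[0,0,0],[0,0,0],-1],[[0,0,0],[0,0,0],-1]]'|grep -E 'tool_pos|wrist_f'; done
```

```text
tool_pos: [0.5965, -0.1353, 0.037]
wrist_force: [0.3, -0.8, -1.9]
tool_pos: [0.5955, -0.1351, 0.0339]
wrist_force: [0.3, -0.3, -2.5]
```

```bash
python3 -m inch '[[[0,0,0.2],[0,0,0],-1],[[0,0,0],[0,0,0],-1],[[0,0,0],[0,0,0],-1]]'|grep -E 'tool_pos|wrist_f'; python3 -m inch '[[[0,0,0.1],[0,0,0],-1],[[0,0,0],[0,0,0],-1],[[0,0,0],[0,0,0],-1]]'|grep -E 'tool_pos|wrist_f'
```

```text
tool_pos: [0.5957, -0.1352, 0.0318]
wrist_force: [0.7, 0.4, 0.2]
tool_pos: [0.5957, -0.1351, 0.0318]
wrist_force: [-1.0, 0.7, 5.4]
```

```bash
python3 -m inch '[[[0,0,0],[0,0,0],-0.2],[[0,0,0],[0,0,0],0.1],[[0,0,0],[0,0,0],0.1],[[0,0,0],[0,0,0],0.1]]'>/dev/null; python3 -m inch '[[[0,0,-2],[0,0,0],0.1],[[0,0,-4],[0,0,0],0.1],[[0,0,-5],[0,0,0],0.1],[[0,0,-4],[0,0,0],0.1],[[0,0,-3],[0,0,0],0.1]]'>/dev/null; python3 - <<'E'
from h import *
c=manip.capture("wrist"); cv2.imwrite("pics/w6.png",c["pixels"])
E
python3 where.py .417 .101 .21 -3
```

```text
pos [ 0.5988 -0.1359  0.2186] theta 3.0 tilt 0.74 gap 0.0466 gf 0.0 t 15.0 wf [1.7 0.1 3.7]
shift cm now axes [-16.91 -24.63   0.58]
after turn [-19.4  -22.71   0.86] turn about z 6.0
```

View pics/w6.png

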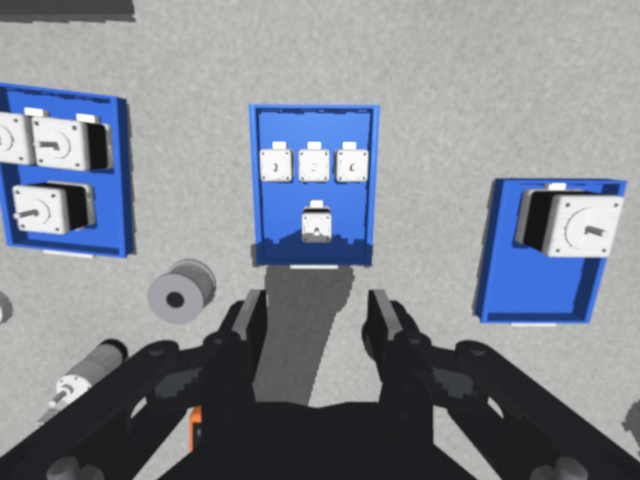

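The small stepper is standing in its tray at (317,225). Next is the gear motor.

```bash
python3 -m inch '[[[0,0,0],[0,0,6],1],[[-2,-2.3,0],[0,0,0],1],[[-3.6,-4,0],[0,0,0],1],[[-3.6,-4,0],[0,0,0],1],[[-3.6,-4.2,0],[0,0,0],1]]' >/dev/null; python3 -m inch '[[[-3.6,-4.2,0],[0,0,0],1],[[-2.6,-3.3,0],[0,0,0],1],[[-0.5,-0.7,0],[0,0,0],1],[[0,0,0],[0,0,0],1],[[0,0,0],[0,0,0],1]]' >/dev/null; python3 where.py .417 .101 .21 -3;  python3 - <<'E'
from h import *
c=manip.capture("wrist"); cv2.imwrite("pics/w7.png",c["pixels"]); print(proj(c,[[.417,.101,.068]]))
E
```

```text
pos [0.4245 0.0862 0.2107] theta -3.0 tilt 0.07 gap 0.0855 gf 0.0 t 16.0 wf [ 1.1  0.3 -0.1]
shift cm now axes [-0.83 -1.43  0.07]
after turn [-0.83 -1.43  0.07] turn about z -0.0
[[300.66733549 241.52022207]]
```

View pics/w7.png

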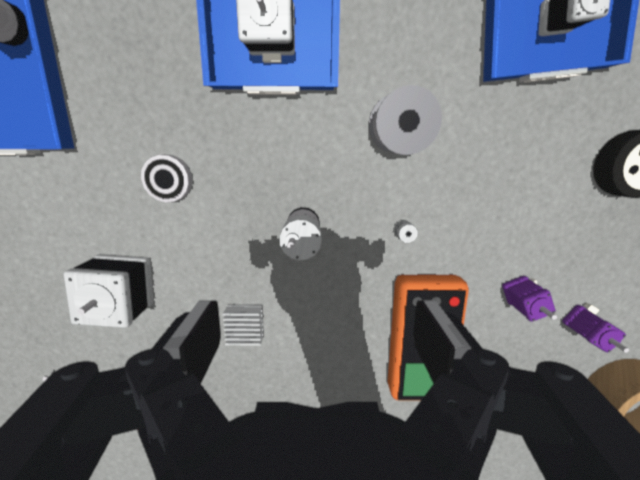

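The gearbox top is at (300,240) and (300.7,241.5) was predicted, so the estimate holds.

```bash
python3 -m inch '[[[-0.8,-1.4,2],[0,0,0],1],[[0,0,1],[0,0,0],1],[[0,0,3.5],[0,0,0],1],[[0,0,4],[0,0,0],1],[[0,0,4],[0,0,0],1]]' >/dev/null;python3 where.py .417 .101 .045 -3;python3 -m inch '[[[0,0,2],[0,0,0],1],[[0,0,0],[0,0,0],1],[[0,0,0],[0,0,0],-1],[[0,0,0],[0,0,0],-1],[[0,0,0],[0,0,0],-1]]' >/dev/null; python3 -m inch '[[[0,0,0],[0,0,0],-1],[[0,0,0],[0,0,0],-1],[[0,0,0],[0,0,0],-1],[[0,0,0],[0,0,0],-1]]'>/dev/null; python3 where.py .417 .101 .045 -3
```

```text
pos [0.4179 0.1002 0.0644] theta -3.1 tilt 0.14 gap 0.0857 gf 0.0 t 16.55 wf [ 1.2  0.8 -0.1]
shift cm now axes [-0.1  -0.08  1.94]
after turn [-0.1  -0.08  1.94] turn about z -0.1
pos [0.4173 0.1017 0.047 ] theta -3.0 tilt 0.17 gap 0.0354 gf 59.3 t 17.45 wf [-0.1 -0.4  5.7]
shift cm now axes [-0.02  0.07  0.2 ]
after turn [-0.02  0.07  0.2 ] turn about z 0.0
```

```bash
python3 -m inch '[[[0,0,-1],[0,0,0],-1],[[0,0,-3],[0,0,0],-1],[[0,0,-4],[0,0,0],-1],[[0,0,-3],[0,0,0],-1],[[0,0,-1],[0,0,0],-1]]' >/dev/null; python3 -m inch '[[[1,-2,0],[0,0,0],-1],[[1.8,-3.6,0],[0,0,0],-1],[[1.8,-4,0],[0,0,0],-1],[[1.8,-4,0],[0,0,0],-1],[[1.8,-4,0],[0,0,0],-1]]' >/dev/null; python3 -m inch '[[[1.8,-4,0],[0,0,0],-1],[[1.8,-3.5,0],[0,0,0],-1],[[0.5,-1.7,0],[0,0,0],-1],[[0,0,0],[0,0,0],-1],[[0,0,0],[0,0,0],-1]]' >/dev/null; python3 where.py .555 .381 .13 -3
```

```text
pos [0.5518 0.3618 0.1642] theta -2.9 tilt 0.23 gap 0.0355 gf 60.5 t 18.95 wf [-0.2 -0.8 -1.8]
shift cm now axes [ 0.23 -1.94  3.42]
after turn [ 0.22 -1.93  3.42] turn about z 0.1
```

```bash
python3 -m inch '[[[0.2,-1,0],[0,0,0],-1],[[0,-0.9,0],[0,0,0],-1],[[0,0,2],[0,0,0],-1],[[0,0,0],[0,0,0],-1],[[0,0,0],[0,0,0],-1]]' >/dev/null; python3 where.py .555 .381 .05 -3;  python3 - <<'E'
from h import *
c=manip.capture("wrist"); cv2.imwrite("pics/w8.png",c["pixels"])
E
```

```text
pos [0.5556 0.3816 0.1455] theta -3.0 tilt 0.07 gap 0.0353 gf 60.4 t 19.45 wf [ 0.2 -0.8 -1.1]
shift cm now axes [-0.05  0.05  9.55]
after turn [-0.06  0.06  9.55] turn about z 0.0
```

View pics/w8.png

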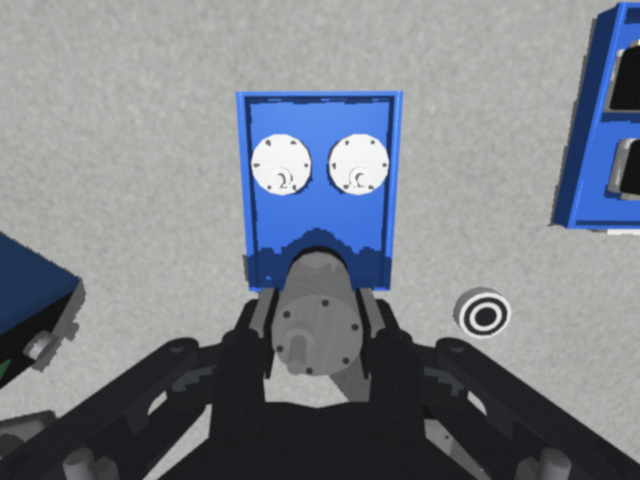

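The gear motor is held upright and centred over its tray (rim from x=238 to 402). The instrument at the left edge is well clear.

```bash
python3 -m inch '[[[0,0,2],[0,0,0],-1],[[0,0,3],[0,0,0],-1],[[0,0,2.5],[0,0,0],-1],[[0,0,1.2],[0,0,0],-1],[[0,0,0.5],[0,0,0],-1]]' >/dev/null; python3 -m inch '[[[0,0,0],[0,0,0],-1],[[0,0,0],[0,0,0],-1],[[0,0,0],[0,0,0],-1]]'|grep -E 'tool_pos|wrist_f'; python3 -m inch '[[[0,0,0.2],[0,0,0],-1],[[0,0,0],[0,0,0],-1],[[0,0,0],[0,0,0],-1]]'|grep -E 'tool_pos|wrist_f'
```

```text
tool_pos: [0.5569, 0.3825, 0.0553]
wrist_force: [0.4, -0.6, -1.6]
tool_pos: [0.5559, 0.3819, 0.0518]
wrist_force: [0.3, 0.5, -2.4]
```

```bash
python3 -m inch '[[[0,0,0.1],[0,0,0],-1],[[0,0,0],[0,0,0],-1],[[0,0,0],[0,0,0],-1]]'|grep -E 'tool_pos|wrist_f'; python3 -m inch '[[[0,0,0.1],[0,0,0],-1],[[0,0,0],[0,0,0],-1],[[0,0,0],[0,0,0],-1]]'|grep -E 'tool_pos|wrist_f'; python3 -m inch '[[[0,0,0.1],[0,0,0],-1],[[0,0,0],[0,0,0],-1],[[0,0,0],[0,0,0],-1]]'|grep -E 'tool_pos|wrist_f'
```

```text
tool_pos: [0.5559, 0.3818, 0.0506]
wrist_force: [0.4, -0.2, -1.2]
tool_pos: [0.5561, 0.3819, 0.0502]
wrist_force: [-0.5, -0.9, 3.0]
tool_pos: [0.5562, 0.3819, 0.0501]
wrist_force: [-2.0, -0.8, 6.6]
```

```bash
python3 -m inch '[[[0,0,0],[0,0,0],-0.1],[[0,0,0],[0,0,0],0.3],[[0,0,0],[0,0,0],0.3],[[0,0,0],[0,0,0],0.3]]'>/dev/null; python3 -m inch '[[[0,0,-2],[0,0,0],0.3],[[0,0,-4],[0,0,0],0.3],[[0,0,-5],[0,0,0],0.3],[[0,0,-3],[0,0,0],0.5],[[0,0,-1],[0,0,0],1]]'>/dev/null; python3 - <<'E'
from h import *
c=manip.capture("wrist"); cv2.imwrite("pics/w9.png",c["pixels"])
E
python3 where.py .365 .302 .20 -7
```

```text
pos [0.5576 0.3829 0.2029] theta -3.0 tilt 0.43 gap 0.0832 gf 0.0 t 22.45 wf [ 0.6 -0.7  1.3]
shift cm now axes [-18.81   9.07   0.13]
after turn [-18.13  10.38   0.29] turn about z 4.0
```

View pics/w9.png

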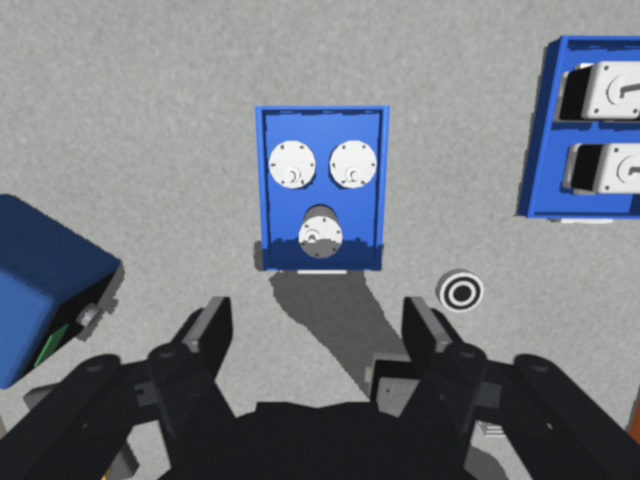

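The gear motor is standing in its tray at (320,235). Next is the big stepper.

```bash
python3 -m inch '[[[0,0,0],[0,0,4],1],[[-2,1.1,0],[0,0,0],1],[[-3.6,2,0],[0,0,0],1],[[-3.6,2.1,0],[0,0,0],1],[[-3.6,2.1,0],[0,0,0],1]]' >/dev/null; python3 -m inch '[[[-3.2,1.9,0],[0,0,0],1],[[-1.7,0.9,0],[0,0,0],1],[[-0.4,0.3,0],[0,0,0],1],[[0,0,0],[0,0,0],1],[[0,0,0],[0,0,0],1]]' >/dev/null; python3 where.py .365 .302 .20 -7;  python3 - <<'E'
from h import *
c=manip.capture("wrist"); cv2.imwrite("pics/w10.png",c["pixels"]); print(proj(c,[[.365,.302,.056]]))
E
```

```text
pos [0.3649 0.3009 0.1982] theta -7.0 tilt 0.04 gap 0.0856 gf 0.0 t 23.45 wf [ 0.1  0.2 -0.2]
shift cm now axes [-0.   -0.11 -0.18]
after turn [-0.   -0.11 -0.18] turn about z 0.0
[[316.02181886 232.42176173]]
```

View pics/w10.png

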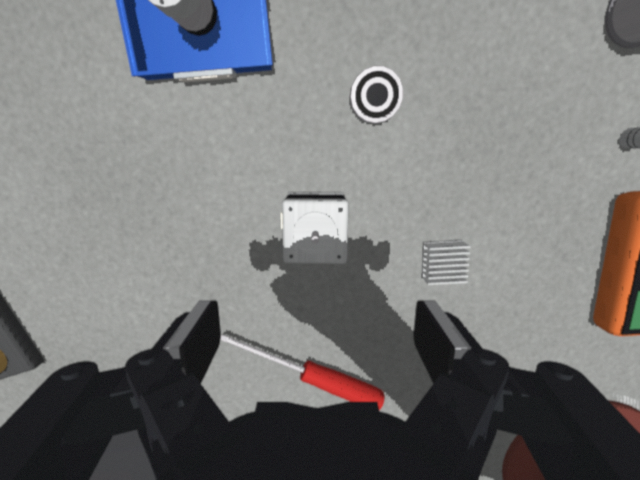

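The big stepper's top is centred at (315.5,232) and (316,232.4) was predicted. It is square to the fingers, and its socket is on the left at the foot, below where the fingertips will go.

```bash
python3 -m inch '[[[0,-0.1,3],[0,0,0],1],[[0,0,4],[0,0,0],1],[[0,0,4],[0,0,0],1],[[0,0,3.5],[0,0,0],1],[[0,0,1.8],[0,0,0],1]]' >/dev/null;python3 where.py .365 .302 .034 -7;python3 -m inch '[[[0,0,0],[0,0,0],1],[[0,0,0],[0,0,0],-1],[[0,0,0],[0,0,0],-1],[[0,0,0],[0,0,0],-1],[[0,0,0],[0,0,0],-1]]' >/dev/null; python3 -m inch '[[[0,0,0],[0,0,0],-1],[[0,0,0],[0,0,0],-1]]'>/dev/null; python3 where.py .365 .302 .034 -7;  python3 -m inch '[[[0,0,-0.5],[0,0,0],-1],[[0,0,-2],[0,0,0],-1],[[0,0,-3],[0,0,0],-1],[[0,0,-4],[0,0,0],-1],[[0,0,-3],[0,0,0],-1]]' >/dev/null;  python3 -m inch '[[[0,0,-1.5],[0,0,0],-1],[[0,0,0],[0,0,-5],-1],[[0,0,0],[0,0,-5],-1],[[0,0,0],[0,0,0],-1]]' >/dev/null; python3 where.py .539 -.384 .15 3
```

```text
pos [0.3639 0.3009 0.0325] theta -7.0 tilt 0.2 gap 0.0855 gf 0.0 t 24.0 wf [ 0.2 -0.4  1.2]
shift cm now axes [ 0.09 -0.12 -0.15]
after turn [ 0.09 -0.12 -0.15] turn about z 0.0
pos [0.365  0.3024 0.037 ] theta -7.0 tilt 0.23 gap 0.0559 gf 66.2 t 24.7 wf [-0.1  0.2  6.6]
shift cm now axes [0.01 0.04 0.3 ]
after turn [0.01 0.04 0.3 ] turn about z 0.0
pos [0.3626 0.3003 0.1751] theta 3.1 tilt 0.18 gap 0.0562 gf 66.0 t 25.6 wf [-1.6 -0.7 -5.6]
shift cm now axes [13.98 69.27  2.6 ]
after turn [14.04 69.26  2.51] turn about z 0.1
```

```bash
python3 -m inch '[[[1,1,0],[0,0,0],-1],[[2,2.5,0],[0,0,0],-1],[[2.5,3,0],[0,0,0],-1],[[2.5,3.5,0],[0,0,0],-1],[[2,4,0],[0,0,0],-1]]' >/dev/null;  python3 -m inch '[[[1,4,0],[0,0,0],-1],[[0.3,4,0],[0,0,0],-1],[[0.3,4,0],[0,0,0],-1],[[0.3,4,0],[0,0,0],-1],[[0.3,4,0],[0,0,0],-1]]' >/dev/null; python3 -m inch '[[[0.3,4,0],[0,0,0],-1],[[0.3,4,0],[0,0,0],-1],[[0.3,4,0],[0,0,0],-1],[[0.3,4,0],[0,0,0],-1],[[0.3,4,0],[0,0,0],-1]]' >/dev/null;  python3 -m inch '[[[0.3,4,0],[0,0,0],-1],[[0.2,3,0],[0,0,0],-1],[[0,1.5,0],[0,0,0],-1],[[0,0,0],[0,0,0],-1],[[0,0,0],[0,0,0],-1]]' >/dev/null; python3 where.py .539 -.384 .15 3
```

```text
pos [ 0.5385 -0.3125  0.1747] theta 3.1 tilt 0.24 gap 0.056 gf 65.8 t 27.6 wf [ 0.1  0.2 -5.5]
shift cm now axes [-0.33  7.15  2.44]
after turn [-0.32  7.15  2.47] turn about z 0.1
```

```bash
python3 -m inch '[[[-0.1,1.5,0],[0,0,0],-1],[[-0.1,3,0],[0,0,0],-1],[[-0.1,2,0],[0,0,0],-1],[[0,0.6,0],[0,0,0],-1],[[0,0,2],[0,0,0],-1]]' >/dev/null;  python3 -m inch '[[[0,0,1],[0,0,0],-1],[[0,0,0],[0,0,0],-1],[[0,0,0],[0,0,0],-1]]' >/dev/null; python3 where.py .539 -.384 .04 3;  python3 - <<'E'
from h import *
c=manip.capture("wrist"); cv2.imwrite("pics/w11.png",c["pixels"])
E
```

```text
pos [ 0.5402 -0.3848  0.1456] theta 3.1 tilt 0.06 gap 0.0555 gf 65.8 t 28.4 wf [ 0.8  0.4 -4.6]
shift cm now axes [-0.11 -0.08 10.56]
after turn [-0.11 -0.09 10.56] turn about z 0.1
```

View pics/w11.png

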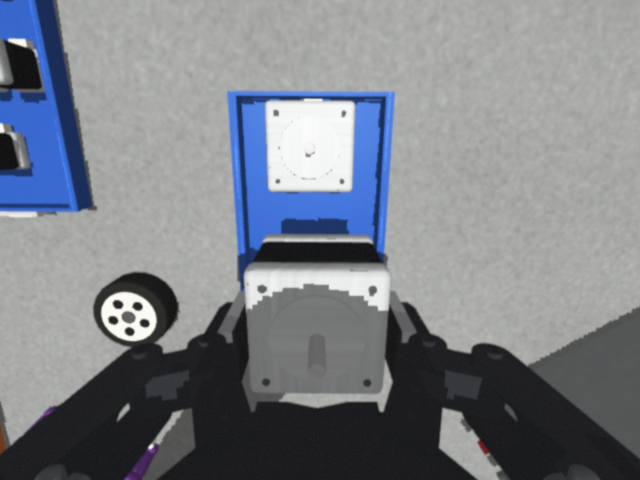

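The big stepper is held square over its tray. The tray centre is at x≈311 and the motor at 318, so I shift 4 mm to the left while lowering.

```bash
python3 -m inch '[[[-0.1,-0.4,1.5],[0,0,0],-1],[[0,0,3],[0,0,0],-1],[[0,0,3],[0,0,0],-1],[[0,0,1.7],[0,0,0],-1],[[0,0,0.6],[0,0,0],-1]]' >/dev/null; python3 -m inch '[[[0,0,0],[0,0,0],-1],[[0,0,0],[0,0,0],-1],[[0,0,0],[0,0,0],-1]]'|grep -E 'tool_pos|wrist_f'; python3 -m inch '[[[0,0,0.2],[0,0,0],-1],[[0,0,0],[0,0,0],-1],[[0,0,0],[0,0,0],-1]]'|grep -E 'tool_pos|wrist_f'
```

```text
tool_pos: [0.5397, -0.3829, 0.0495]
wrist_force: [1.0, -0.6, -4.9]
tool_pos: [0.5385, -0.3822, 0.0458]
wrist_force: [0.2, 0.3, -4.6]
```

```bash
python3 -m inch '[[[0,0,0.3],[0,0,0],-1],[[0,0,0],[0,0,0],-1],[[0,0,0],[0,0,0],-1]]'|grep -E 'tool_pos|wrist_f'; python3 -m inch '[[[0,0,0.15],[0,0,0],-1],[[0,0,0],[0,0,0],-1],[[0,0,0],[0,0,0],-1]]'|grep -E 'tool_pos|wrist_f'; python3 -m inch '[[[0,0,0.1],[0,0,0],-1],[[0,0,0],[0,0,0],-1],[[0,0,0],[0,0,0],-1]]'|grep -E 'tool_pos|wrist_f'
```

```text
tool_pos: [0.5383, -0.3821, 0.0423]
wrist_force: [0.9, 0.9, -4.1]
tool_pos: [0.5384, -0.3821, 0.041]
wrist_force: [0.7, -0.3, -5.3]
tool_pos: [0.5386, -0.3823, 0.0403]
wrist_force: [-0.0, -1.0, -4.3]
```

```bash
python3 -m inch '[[[0,0,0.1],[0,0,0],-1],[[0,0,0],[0,0,0],-1],[[0,0,0],[0,0,0],-1]]'|grep -E 'tool_pos|wrist_f'; python3 -m inch '[[[0,0,0.1],[0,0,0],-1],[[0,0,0],[0,0,0],-1],[[0,0,0],[0,0,0],-1]]'|grep -E 'tool_pos|wrist_f'
```

```text
tool_pos: [0.5386, -0.3823, 0.0402]
wrist_force: [-3.3, 1.6, 4.4]
tool_pos: [0.5385, -0.3823, 0.0401]
wrist_force: [-3.7, 1.7, 9.8]
```

```bash
python3 -m inch '[[[0,0,0],[0,0,0],0.5],[[0,0,0],[0,0,0],0.7],[[0,0,0],[0,0,0],0.7],[[0,0,0],[0,0,0],0.7]]'|tail -c 80; python3 -m inch '[[[0,0,-2],[0,0,0],0.7],[[0,0,-4],[0,0,0],0.7],[[0,0,-5],[0,0,0],0.7],[[0,0,-4],[0,0,0],0.7],[[0,0,-1],[0,0,0],0.7]]'>/dev/null;  python3 -m inch '[[[0,0,0],[0,0,0],0.7],[[0,0,0],[0,0,0],0.7]]'>/dev/null; python3 where.py; python3 - <<'E'
from h import *
c=manip.capture("wrist"); cv2.imwrite("pics/w12.png",c["pixels"])
c=manip.capture("scene"); cv2.imwrite("pics/s2.png",c["pixels"])
for s,z in(((297,270),.044),): print(c["xyz"])
E
```

```text
.027, 0.0]
wrist_force: [-0.4, -0.6, 0.1]
finger_gap: 0.0727
gripper_force: 0.0
pos [ 0.5377 -0.3816  0.1965] theta 3.1 tilt 0.16 gap 0.0727 gf 0.0 t 32.15 wf [-0.2  0.1 -0.1]
[0.72479953 0.39220872 0.7123251 ]
```

View pics/w12.png

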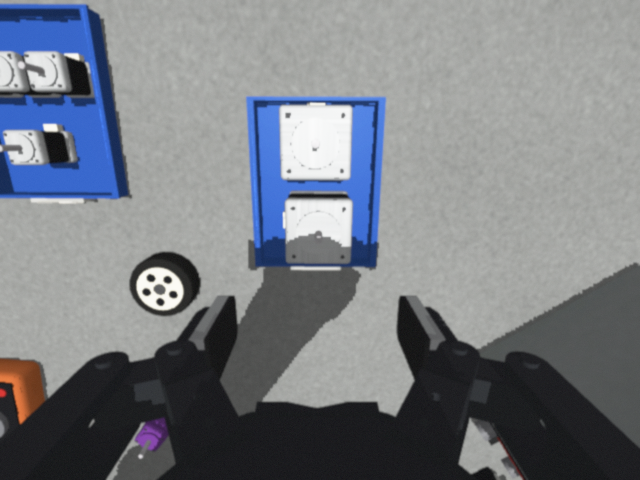

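View pics/s2.png

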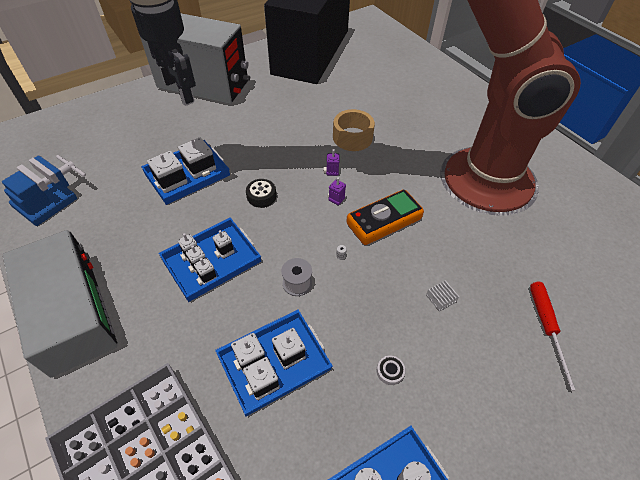

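The last views show all four motors upright in the front of their trays: big (318,230) in the wrist view, and mid (289,345), small (222,242) and gear (415,472) in the scene view. The reel (297,275) and wheel (261,192) have not moved. I will hand the job in now.

```bash
python3 -c "
from plant import manip; print(manip.finish_job())"
```

```text
the job is handed in; nothing more can be done
None
```

I set all four motors down upright in the trays of their own kind, with the reel and wheel not moved, and handed the job in at about 32 s; no verdict came back, and I viewed 15 pictures, one over the limit of 14.

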